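# Slide a microfluidic chip home and clamp it

### The job

The microfluidic chip has been dropped into its holder but does not lie under the bridge yet. Slide it along the nest until its end rests against the stop under the bridge (it is too flush to grip, so press on its face and draw it along), then turn the knurled clamp screw clockwise until it stops tight. Leave the beaker, the vial and the dish round the holder standing where they are.

Things in the scene. Friction and masses are not known exactly. Their poses are not given: they have to be found in the camera images.
- holder: Chip holder, fixed to the bench: silvery plate 158 x 84 mm (x, y), with a straight shallow nest (channel) along its x axis and a black bridge across its -x end. Origin: centre of its underside, on the bench; z up. Nest: floor 8 mm above the bench, 53.6 mm wide, closed ends at x = -62 mm (the stop) and +56 mm, walls up to 13 mm. Bridge: x = -68 to -36 mm, underside at 17 mm, top at 27 mm.
- stop (a point): Point on the middle of the stop face, the nest's closed end under the bridge (holder x = -62 mm, y = 0, 14 mm above the bench). The chip's near end face must come to rest against it; the chip's origin is then 38 mm from it, at holder x = -24 mm.
- chip: Clear flat chip with thin blue channels, 76 x 52 x 6 mm (x, y, z), about 50 g, loose in the nest, long side along it. Origin: centre of its underside, axes parallel to the holder's. At the start its origin is at holder x = +7 to +16 mm, just clear of the bridge: it must be drawn 31 to 40 mm along holder -x. When it is home 26 mm of it lie under the bridge and 50 mm stay in sight.
- chip_top (a point): Centre of the chip's top face, 14 mm above the bench and only 1 mm above the nest walls, so there is nothing to grip (behind its far end is a gap of 2 to 11 mm). It slides easily on the nest floor (friction about 0.15) and fingertips hold its face far better: pressed down with 5 to 15 N, it goes along with the fingertip and slips under it at the stop.
- clamp_screw (a joint): Turn of the clamp screw in rad, growing clockwise seen from above (tightening). Stops hard at 2.8 (tight, its black foot pressed on the chip). Starts at 0.4 to 1.2, its foot 1.6 to 2.4 mm above the chip. Stays where it is left (friction 0.05 N m); goes down about 1 mm per rad. Tightened too early, its foot lies in the chip's way.
- screw_head (a point): Centre of the clamp screw's knurled steel head: upright, round, 33 mm diameter, 16 mm high, on the bridge (axis at holder x = -52 mm, y = 0). The point is half way up the head: 40 mm above the bench when tight, up to 2.4 mm higher when loose. A red line on top shows its turn. Grip it across the diameter from above at any yaw; let go and regrip to turn on.
- beaker: Empty clear beaker, bystander, 56 mm diameter, 62 mm high, origin at the centre of its underside.
- vial: Amber screw vial with a white cap, bystander, 27 mm diameter, 50 mm high, origin at the centre of its underside.
- dish: Closed petri dish, bystander, 59 mm diameter, 16 mm high, origin at the centre of its underside.
Not all that is in view belongs to the job. Several things have the shape of the chip; the one meant has the colours described above.

How it is judged:
On the way, in this order (a step that is already met when the one before it is completed fails the run):
1. the chip is drawn home against the stop while the clamp screw is still loose (x of chip in the frame of holder below -0.022 m and value of joint clamp_screw below 2 rad), for 0.2 s.
2. the clamp screw is turned clockwise to its stop (value of joint clamp_screw above 2.65 rad), for 0.2 s.
At the end, for the whole second after the job is handed in: The chip lies flat in the nest within 2 mm of the stop, at rest, and the clamp screw is within 0.15 rad of its stop (above 2.65 rad) (x of chip in the frame of holder below -0.022 m and z of chip in the frame of holder below 0.0095 m and angle between chip's own z axis and vertical below 0.05 rad and value of joint clamp_screw above 2.65 rad and linear speed of chip below 0.01 m/s); the robot touches nothing.
It fails at once if the beaker, the vial or the dish is moved more than 25 mm or tipped over (distance of any of beaker, vial, dish from where it was at the start of the episode above 0.025 m or angle between any of beaker, vial, dish's own z axis and vertical above 0.5 rad).
It also fails if it takes over 61 s, if anything falls off the work surface, if the arm or the gripper's body presses on something with over 40 N, if the wrist force passes 120 N, or if a joint passes its speed limit or range.

### The arm

A 6-joint arm with a two-finger parallel gripper is mounted at the origin on a cart in front of the work surface, level with it; the furniture and walls round the work are solid. World frame = base frame: x ahead of the robot, y to its left, z up, the work surface at z = 0. Lengths are in m, angles in rad, forces in N, time in s.
With the tool pointing down it reaches from about 0.375 to 0.975 m from the base axis. Payload 3.8 kg.
Tool frame: the origin (TCP) lies where the fingers leave the gripper's body, on its centre line; the fingertips stand 73 mm ahead of it and the grasp point (between the pads) lies 54 mm ahead of it; z points along the fingers, y is the line along which they close (so a half turn about z gives the same grasp; the last joint's range is limited). The gripper opens to 85 mm and grips with 20 to 120 N. Pads are 22 mm wide; open, the fingers measure 114 mm over their backs; the gripper's body (76 mm by 85 mm) begins 54 mm behind the grasp point. The pads swing forward as they close: fully open they stand 13 mm farther back than shut.
Start: joints at [1.119, 0.264, 1.604, -0, 1.274, -0.037], TCP at [0.272, 0.618, 0.304] pointing down, gripper open.
Joint ranges: [-2.63, 2.63], [-0.94, 2.18], [0.31, 2.57], [-1.31, 4.45], [0, 2.66], [-2.55, 2.55]. Speed limits (rad/s): [2.57, 2.57, 3.14, 3.14, 3.14, 3.14].

### API

Orientations are given as a rotation vector (axis times angle).
In Python, from workcell import read_state, viewer, bot gives the robot as it stands.
- The arm moves only by the tool jog_arm, never from a script. Its argument "increments" is a list that holds one entry, the list of rows, each a list of 7 numbers: the shift along the tool's x, y, z in units of 30 mm (1.0 is 30 mm), then the turn, a rotation vector about the tool's x, y, z in units of 6 degrees (1.0 is 6 degrees), then the opening, from -1 (shut) to 1 (fully open). A call has exactly 5 rows; each row shifts and turns the commanded pose from where the row before left it, along the tool's axes as they then stand; what a row does not reach is not made up. A row lasts 1/12 s, in which the tool goes at most 41.7 mm and 7.16 degrees, less where a joint would pass 70% of its speed; a pose out of reach is approached as far as the arm can. A call is refused whole if a number of a shift passes 1 or a number of a turn 1, either way. A call with a gripper value outside its range is refused whole. The fingers move at their own pace and stop on an object; "force" is the grip in N (left out, the last holds). Time passes only in rows, so rows that do not move let the fingers close, or fill a call up. It gives the time, the measured TCP pose, the force, the opening and the grip force at its end, in the units of the state.
- read_state(): the state, without advancing time (a new reading comes with each control period).
- viewer.read_camera(name): name is "side" or "top" or "wrist"; returns (picture, depth): 480x640x3 uint8, blue, green, red; 480x640 float32, m along the optical axis (not along the pixel's ray), 0 where there is no reading.
- viewer.camera_params(name): a dict with "fx", "fy", "cx", "cy" (pixels), "R" (3x3) and "t" (3): a world point X has camera coordinates R X + t; the wrist camera has in their place "hand_eye" (4x4, takes a point from camera to tool coordinates, whose origin is the TCP and whose axes are the flange's). Camera axes: x right, y down, z forward; pixel columns grow to the right and rows downward; lengths in m; the calibration is good to about 2 mm. A picture is of the moment at which its call begins: read the wrist's pose just before it. camera_params takes no time and is no camera call.
- bot.finish_job(): hands the job in; it is judged then, once.
The state is a dict: "time": time; "q": joint angles; "joint_vel": joint speeds; "joint_torque": joint torques, N m; "tool_pos": TCP position; "tcp_rot": TCP orientation; "wrist_force": force on the tool from outside, world axes, zero at the start; "torque": the same for the moment, N m; "width": opening from 0.0 (shut) to 1.0 (fully open); "grip_force": force on a finger pad.
Only numpy, scipy, OpenCV 4.12 (cv2) and the standard library are available. Lean on these libraries where they do the work, as an engineer would, in place of code of your own. Each camera call takes 0.05 s, during which the arm holds its last target. There are 200 camera calls.

## Working session

There is one attempt and no reset: what is moved stays moved. The work goes in short steps, Python scripts to look and compute and a tool call to move; the robot and the scene stay as the last step left them, time stands still between calls to the robot, and variables do not carry over. Pictures are saved under pics/ and viewed, at most 10 in all, crops included, and the job is handed in when it is done.

Besides the shell and the picture viewer there is one more tool, called after "Emit:" by a JSON object that holds its "method" and its "body", one argument or row to a line. jog_arm: Moves the arm, as the interface text tells. Its arguments: {"type":"object","properties":{"increments":{"type":"array","items":{"type":"array","items":{"type":"array","items":{"type":"number"}}}},"force":{"type":"number"}},"required":["increments"]}

```bash
mkdir -p pics; python3 - <<'E'
from workcell import read_state, viewer
import cv2,numpy as np
s=read_state();print(s)
for n in("top","side"):
    im,d=viewer.read_camera(n);cv2.imwrite(f"pics/{n}0.png",im);np.save(f"{n}0.npy",d)
    print(n,viewer.camera_params(n))
print(viewer.camera_params("wrist"))
E
```

```text
{'time': 0.0, 'q': array([ 1.11911842e+00,  2.64771319e-01,  1.60536150e+00, -1.66503409e-05,
        1.27366300e+00, -3.68923819e-02]), 'joint_vel': array([ 0.00027454, -0.00094008, -0.00293791,  0.00153598, -0.00043706,
        0.00018038]), 'joint_torque': array([-3.07379232e-04, -5.15113378e+01, -3.67318547e+01, -1.25269262e-04,
        1.30966731e-02, -1.07934235e-05]), 'tool_pos': array([0.27178047, 0.61726415, 0.30255633]), 'tcp_rot': array([-0.64676851, -3.07376525,  0.00336348]), 'wrist_force': array([-1.01959121,  0.10590313,  0.04462338]), 'torque': array([-0.01535842, -0.06304271,  0.01164235]), 'grip_force': 0.0, 'width': 0.9985680136594082}
top {'fx': 571.4828772930118, 'fy': 571.4828772930118, 'cx': 323.6777382563916, 'cy': 229.64840313940394, 'R': array([[ 0.02302148, -0.99972958, -0.00328364],
       [-0.99340145, -0.02250639, -0.11245895],
       [ 0.11235464,  0.00585094, -0.99365095]]), 't': array([0.15593192, 0.55391027, 1.22514737])}
side {'fx': 500.6192293584711, 'fy': 500.6192293584711, 'cx': 318.38475237329743, 'cy': 233.67613164588286, 'R': array([[-0.99832349, -0.05705229, -0.00975986],
       [-0.0282617 ,  0.62762603, -0.77800183],
       [ 0.05051233, -0.77642167, -0.6281862 ]]), 't': array([ 0.56716779, -0.03642565,  1.18043397])}
{'fx': 331.68572673478883, 'fy': 331.68572673478883, 'cx': 312.1219967417883, 'cy': 235.11367105163632, 'hand_eye': array([[ 6.62990104e-04, -9.48431583e-01, -3.16981219e-01,
         8.15862360e-02],
       [ 9.99999780e-01,  6.33034728e-04,  1.97487502e-04,
         9.02870830e-04],
       [ 1.33567359e-05, -3.16981280e-01,  9.48431794e-01,
        -6.94620909e-02],
       [ 0.00000000e+00,  0.00000000e+00,  0.00000000e+00,
         1.00000000e+00]])}
```

View pics/top0.png

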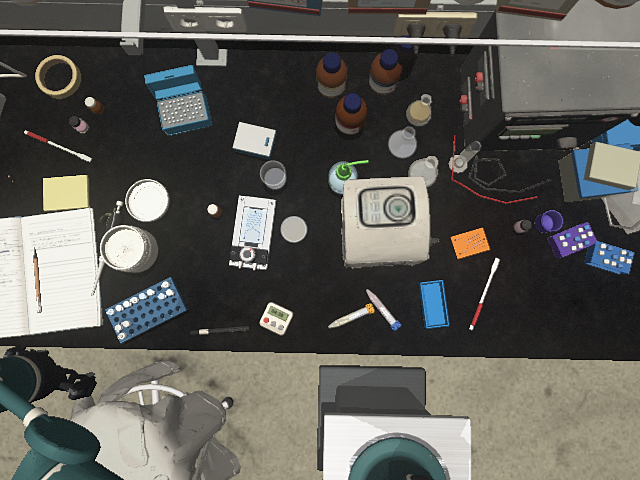

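The top view shows the holder at about (251,232) with its bridge end toward the robot at (246,255). The vial is at (214,211), the beaker at (273,175) and the dish at (293,229). I'll enlarge this area.

```bash
python3 - <<'E'
import cv2
im=cv2.imread("pics/top0.png")
cv2.imwrite("pics/c0.png",cv2.resize(im[150:290,190:330],(784,784),interpolation=cv2.INTER_CUBIC)[:600] if 0 else cv2.resize(im[180:280,195:325],(780,600),interpolation=cv2.INTER_CUBIC))
E
```

```text
(no output)
```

View pics/c0.png

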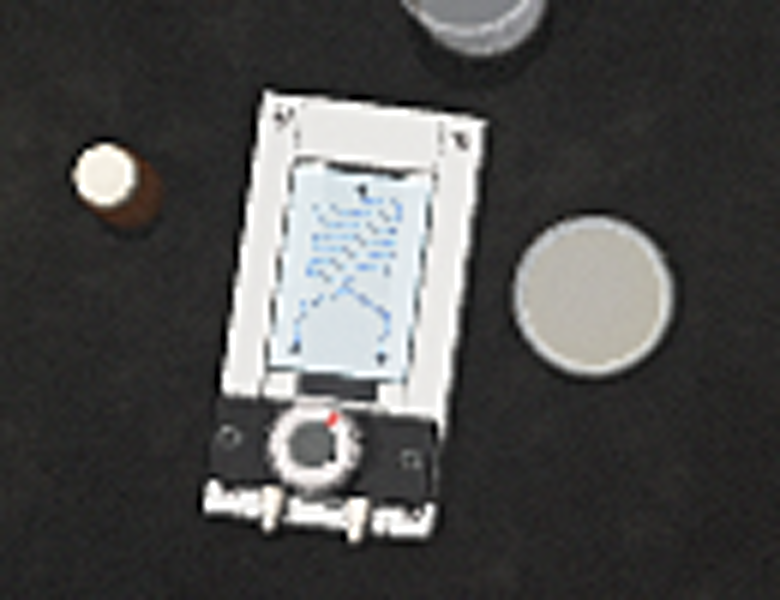

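```bash
cat >h.py <<'E'
import numpy as np
from scipy.spatial.transform import Rotation as Ro
from workcell import read_state, viewer
def ray(n,uv,z,s=None):
    p=viewer.camera_params(n)
    d=np.array([(uv[0]-p["cx"])/p["fx"],(uv[1]-p["cy"])/p["fy"],1])
    if n=="wrist":
        H=p["hand_eye"];R=Ro.from_rotvec(s["tcp_rot"]).as_matrix()
        o=R@H[:3,3]+s["tool_pos"];d=R@H[:3,:3]@d
    else: o=-p["R"].T@p["t"];d=p["R"].T@d
    return o+d*(z-o[2])/d[2]
E
python3 - <<'E'
from h import *
np.set_printoptions(precision=4,suppress=True)
c=lambda x,y:(195+x/6,180+y/6)
P={}
for k,x,y,z in[("FL",265,92,.013),("FR",487,120,.013),("NL",205,510,.013),("NR",435,535,.013),("cFL",297,158,.014),("cFR",437,180,.014),("cNR",407,380,.014),("cNL",268,370,.014),("head",315,447,.05),("vial",105,175,.05),("dish",594,295,.016)]:
    P[k]=ray("top",c(x,y),z);print(k,P[k])
print("center",(P["FL"]+P["FR"]+P["NL"]+P["NR"])/4,"chip",(P["cFL"]+P["cFR"]+P["cNL"]+P["cNR"])/4)
for a,b in[("NL","FL"),("NR","FR"),("cNL","cFL"),("cNR","cFR"),("FR","FL"),("NR","NL")]:
    v=P[b]-P[a];print(a,b,np.linalg.norm(v),np.degrees(np.arctan2(v[1],v[0])))
s=read_state();print(Ro.from_rotvec(s["tcp_rot"]).as_matrix())
E
```

```text
FL [0.6256 0.3604 0.013 ]
FR [0.6169 0.2768 0.013 ]
NL [0.4687 0.3763 0.013 ]
NR [0.4614 0.291  0.013 ]
cFL [0.6007 0.3473 0.014 ]
cFR [0.5936 0.2947 0.014 ]
cNR [0.5185 0.3033 0.014 ]
cNL [0.521  0.3549 0.014 ]
head [0.4905 0.3314 0.05  ]
vial [0.5875 0.4114 0.05  ]
dish [0.5515 0.2347 0.016 ]
center [0.5431 0.3261 0.013 ] chip [0.5585 0.325  0.014 ]
NL FL 0.15772334198433283 -5.811580983082745
NR FR 0.1560885016403572 -5.210793876658094
cNL cFL 0.08006805630597298 -5.511136347790775
cNR cFR 0.07561514394079163 -6.511809545231112
FR FL 0.08397447070140263 84.02281596818487
NR NL 0.08562224717805447 85.12577204160647
[[-0.9152  0.403  -0.0009]
 [ 0.403   0.9152 -0.0019]
 [ 0.0001 -0.0021 -1.    ]]
```

Emit:
{"method": "jog_arm", "body": {
  "increments": [
    [[0,0,0,0,0,-0.607,-1],[0,0,0,0,0,-0.607,-1],[0,0,0,0,0,-0.607,-1],[0,0,0,0,0,-0.607,-1],[0,0,0,0,0,-0.607,-1]]
  ]
}}

```text
time: 0.52
tool_pos: [0.2719, 0.6174, 0.3031]
tcp_rot: [-0.147, -3.138, 0.002]
wrist_force: [-0.6, -0.3, 0.0]
width: 0.295
grip_force: 0.0
```

Emit:
{"method": "jog_arm", "body": {
  "increments": [
    [[-0.725,-0.585,0,0,0,0,-1],[-0.725,-0.585,0,0,0,0,-1],[-0.725,-0.585,0,0,0,0,-1],[-0.725,-0.585,0,0,0,0,-1],[-0.725,-0.585,0,0,0,0,-1]]
  ]
}}

```text
time: 0.93
tool_pos: [0.3722, 0.5187, 0.3032]
tcp_rot: [-0.151, -3.137, 0.002]
wrist_force: [1.4, 0.2, 0.1]
width: 0.002
grip_force: 0.0
```

Emit:
{"method": "jog_arm", "body": {
  "increments": [
    [[-0.725,-0.585,0,0,0,0,-1],[-0.725,-0.585,0,0,0,0,-1],[-0.725,-0.585,0,0,0,0,-1],[-0.725,-0.585,0,0,0,0,-1],[-0.725,-0.585,0,0,0,0,-1]]
  ]
}}

```text
time: 1.35
tool_pos: [0.4721, 0.4207, 0.3033]
tcp_rot: [-0.152, -3.137, 0.001]
wrist_force: [0.3, 0.5, -0.3]
width: -0.001
grip_force: 0.0
```

Emit:
{"method": "jog_arm", "body": {
  "increments": [
    [[-0.725,-0.585,0.9,0,0,0,-1],[-0.725,-0.585,0.9,0,0,0,-1],[-0.725,-0.585,0.9,0,0,0,-1],[-0.725,-0.585,0.9,0,0,0,-1],[-0.725,-0.585,0.9,0,0,0,-1]]
  ]
}}

```text
time: 1.77
tool_pos: [0.5717, 0.3229, 0.1673]
tcp_rot: [-0.152, -3.137, 0.0]
wrist_force: [0.5, 0.5, 0.8]
width: 0.005
grip_force: 0.0
```

```bash
python3 - <<'E'
from h import *
import cv2
s=read_state();im,d=viewer.read_camera("wrist");s=read_state()
print(s);np.save("w1.npy",np.r_[s["tool_pos"],s["tcp_rot"]])
cv2.imwrite("pics/w1.png",im);np.save("w1d.npy",d)
E
```

```text
{'time': 1.8167, 'q': array([ 0.47033571,  0.34795441,  1.77342555, -0.0039262 ,  1.02856285,
       -0.99960678]), 'joint_vel': array([ 0.03887283, -0.02606784,  0.04248733,  0.0243549 ,  0.12948458,
        0.09201454]), 'joint_torque': array([ 5.44121549e+00, -7.01216483e+01, -4.27936256e+01,  1.38036512e+00,
        3.54571897e-02, -9.62501834e-02]), 'tool_pos': array([0.57219017, 0.31779001, 0.16060781]), 'tcp_rot': array([-0.15487677, -3.13217211,  0.01107706]), 'wrist_force': array([ 1.41957702, -3.05650678, -3.64908296]), 'torque': array([-0.07004546, -0.02471764,  0.0363892 ]), 'grip_force': 0.0, 'width': -0.0022727003278949897}
```

View pics/w1.png

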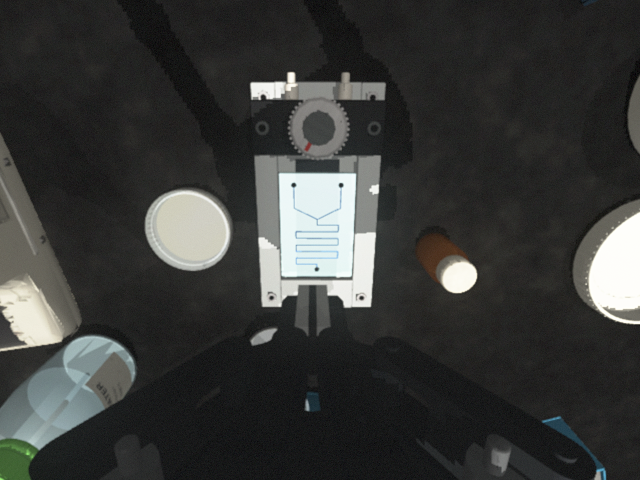

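The wrist view shows the chip corners at (279,173), (356,173), (353,277) and (280,277). The screw head is at (319,127) with its red line toward (308,147). The dish is on the left, the vial on the right, and the fingertips are near (312,290).

```bash
python3 - <<'E'
from h import *
np.set_printoptions(precision=4,suppress=True)
s={"tool_pos":np.array([.5717,.3229,.1673]),"tcp_rot":np.array([-.152,-3.137,0])}
R=lambda u,v,z:ray("wrist",(u,v),z,s)
c=[R(*p,.014) for p in((279,173),(356,173),(353,277),(280,277))]
print(c,np.mean(c,0));print("head",R(319,127,.051),R(308,147,.051))
h=[R(*p,.013) for p in((260,306),(372,306))];print(h,np.mean(h,0))
d=np.load("w1d.npy");print(d[85,290],d[85,346],d[95,270])
s=read_state();print(s["tool_pos"],s["tcp_rot"])
E
```

```text
[array([0.5193, 0.3067, 0.014 ]), array([0.5242, 0.3578, 0.014 ]), array([0.6002, 0.3514, 0.014 ]), array([0.595 , 0.2977, 0.014 ])] [0.5597 0.3284 0.014 ]
head [0.4925 0.3352 0.051 ] [0.5022 0.3283 0.051 ]
[array([0.6183, 0.2792, 0.013 ]), array([0.6265, 0.3646, 0.013 ])] [0.6224 0.3219 0.013 ]
0.19365756 0.1928401 0.20744915
[0.5722 0.3178 0.1606] [-0.1549 -3.1322  0.0111]
```

Emit:
{"method": "jog_arm", "body": {
  "increments": [
    [[0,0,0,0,0,0,-1],[0,0,0,0,0,0,-1],[0,0,0,0,0,0,-1],[0,0,0,0,0,0,-1],[0,0,0,0,0,0,-1]]
  ]
}}

```text
time: 2.23
tool_pos: [0.5714, 0.3255, 0.1708]
tcp_rot: [0.15, 3.136, 0.003]
wrist_force: [-0.6, 0.2, -0.4]
width: 0.003
grip_force: 0.0
```

```bash
python3 - <<'E'
from h import *
import cv2
s=read_state();im,d=viewer.read_camera("wrist")
print(s["tool_pos"],s["tcp_rot"])
cv2.imwrite("pics/w2.png",cv2.resize(im[60:330,200:440],(700,788))[:600] if 0 else cv2.resize(im[70:320,180:460],(784,700))[:600])
E
```

```text
[0.57140755 0.32552678 0.1707535 ] [1.49824214e-01 3.13551561e+00 2.51169045e-03]
```

View pics/w2.png

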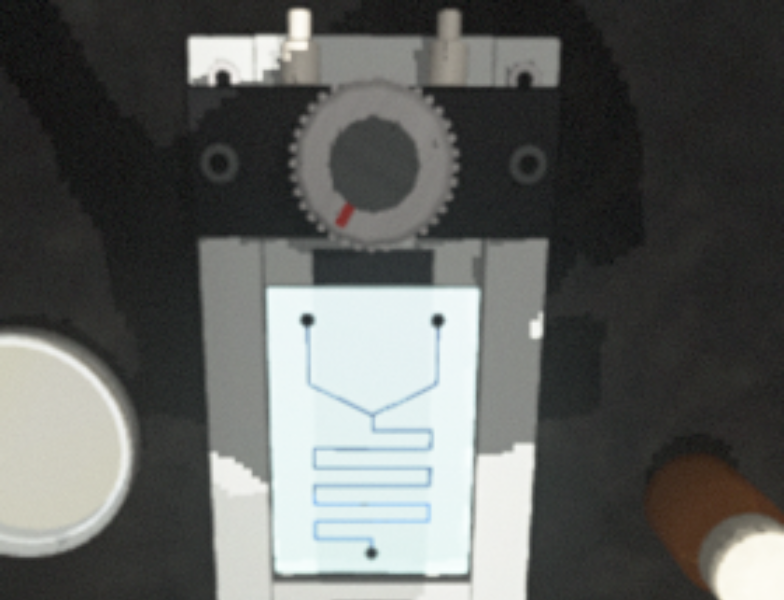

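Settled crop (scale 2.8, offset 180,70): the chip corners are at (266,287), (479,287), (469,575) and (275,575). The head is at (375,163), its red line at (345,215), and the plate's stop end runs from (188,37) to (560,37).

```bash
python3 - <<'E'
from h import *
np.set_printoptions(precision=4,suppress=True)
s=read_state();print(s["tool_pos"],s["tcp_rot"])
R=lambda u,v,z:ray("wrist",(180+u/2.8,70+v/2.8),z,s)
c=[R(*p,.014) for p in((266,287),(479,287),(469,575),(275,575))]
print(c,np.mean(c,0))
m=lambda a,b:(np.add(a,b))/2
n=m(c[0],c[1]);f=m(c[2],c[3]);v=f-n;print("chip",n,f,np.linalg.norm(v),np.degrees(np.arctan2(v[1],v[0])))
h=R(375,163,.0505);print("head",h,R(345,215,.0505))
p=m(R(188,37,.013),R(560,37,.013));print("plate end",p)
M=Ro.from_rotvec(s["tcp_rot"]).as_matrix();print(M)
E
```

```text
[0.5713 0.3254 0.1705] [0.1499 3.1358 0.0022]
[array([0.5192, 0.3064, 0.014 ]), array([0.5241, 0.3575, 0.014 ]), array([0.6002, 0.3505, 0.014 ]), array([0.5953, 0.2988, 0.014 ])] [0.5597 0.3283 0.014 ]
chip [0.5216 0.3319 0.014 ] [0.5977 0.3246 0.014 ] 0.07642846358568321 -5.484735361322857
head [0.4929 0.335  0.0505] [0.502  0.3282 0.0505]
plate end [0.4667 0.3375 0.013 ]
[[-0.9954  0.0954  0.0023]
 [ 0.0954  0.9954  0.0013]
 [-0.0021  0.0015 -1.    ]]
```

Emit:
{"method": "jog_arm", "body": {
  "increments": [
    [[0,0,0.6,0,0,0,-1],[0,0.05,0.6,0,0,0,-1],[0,0,0.6,0,0,0,-1],[0,0,0.4,0,0,0,-1],[0,0,0.2,0,0,0,-1]]
  ]
}}

```text
time: 2.7
tool_pos: [0.5702, 0.3257, 0.0953]
tcp_rot: [-0.151, -3.136, 0.002]
wrist_force: [0.4, 0.1, -0.2]
width: 0.002
grip_force: 0.0
```

Emit:
{"method": "jog_arm", "body": {
  "increments": [
    [[0,0,0,0,0,0,-1],[0,0,0,0,0,0,-1],[0,0,0.05,0,0,0,-1],[0,0,0,0,0,0,-1],[0,0,0,0,0,0,-1]]
  ]
}}

```text
time: 3.12
tool_pos: [0.572, 0.326, 0.0965]
tcp_rot: [0.152, 3.136, 0.001]
wrist_force: [-0.6, 0.7, 0.1]
width: -0.003
grip_force: 0.0
```

Emit:
{"method": "jog_arm", "body": {
  "increments": [
    [[0,0,0.1,0,0,0,-1],[0,0,0.1,0,0,0,-1],[0,0,0.06,0,0,0,-1],[0,0,0,0,0,0,-1],[0,0,0,0,0,0,-1]]
  ]
}}

```text
time: 3.53
tool_pos: [0.5712, 0.3255, 0.0872]
tcp_rot: [-0.152, -3.137, 0.001]
wrist_force: [-0.5, -0.7, -0.5]
width: 0.001
grip_force: 0.0
```

Emit:
{"method": "jog_arm", "body": {
  "increments": [
    [[0,0,0.04,0,0,0,-1],[0,0,0,0,0,0,-1],[0,0,0,0,0,0,-1],[0,0,0,0,0,0,-1],[0,0,0,0,0,0,-1]]
  ]
}}

```text
time: 3.95
tool_pos: [0.5717, 0.3258, 0.0867]
tcp_rot: [0.152, 3.137, 0.001]
wrist_force: [0.2, 0.7, 2.4]
width: 0.004
grip_force: 0.9
```

Contact, about 2 N.

Emit:
{"method": "jog_arm", "body": {
  "increments": [
    [[0,0,0.05,0,0,0,-1],[0,0,0,0,0,0,-1],[0,0,0,0,0,0,-1],[0,0,0,0,0,0,-1],[0,0,0,0,0,0,-1]]
  ]
}}

```text
time: 4.37
tool_pos: [0.5724, 0.3262, 0.0867]
tcp_rot: [0.152, 3.136, 0.002]
wrist_force: [-0.3, -0.2, 7.4]
width: 0.0
grip_force: 3.8
```

Emit:
{"method": "jog_arm", "body": {
  "increments": [
    [[0,0,0.03,0,0,0,-1],[0,0,0,0,0,0,-1],[0.1,0,0,0,0,0,-1],[0.1,0,0,0,0,0,-1],[0.1,0,0,0,0,0,-1]]
  ]
}}

```text
time: 4.78
tool_pos: [0.5648, 0.3271, 0.0867]
tcp_rot: [0.152, 3.133, 0.003]
wrist_force: [1.4, -1.1, 8.8]
width: 0.003
grip_force: 4.5
```

Emit:
{"method": "jog_arm", "body": {
  "increments": [
    [[0.1,0,0,0,0,0,-1],[0.1,0,0,0,0,0,-1],[0.1,0,0,0,0,0,-1],[0,0,0,0,0,0,-1],[0,0,0,0,0,0,-1]]
  ]
}}

```text
time: 5.2
tool_pos: [0.5553, 0.328, 0.0867]
tcp_rot: [0.152, 3.134, 0.003]
wrist_force: [-0.3, -1.2, 10.2]
width: 0.002
grip_force: 5.1
```

Emit:
{"method": "jog_arm", "body": {
  "increments": [
    [[0.1,0,0,0,0,0,-1],[0.1,0,0,0,0,0,-1],[0.1,0,0,0,0,0,-1],[0.1,0,0,0,0,0,-1],[0.1,0,0,0,0,0,-1]]
  ]
}}

```text
time: 5.62
tool_pos: [0.5409, 0.3295, 0.0867]
tcp_rot: [0.152, 3.133, 0.003]
wrist_force: [2.4, -1.7, 9.4]
width: 0.003
grip_force: 4.6
```

Emit:
{"method": "jog_arm", "body": {
  "increments": [
    [[0.1,0,0,0,0,0,-1],[0.1,0,0,0,0,0,-1],[0.05,0,0,0,0,0,-1],[0.05,0,0,0,0,0,-1],[0,0,0,0,0,0,-1]]
  ]
}}

```text
time: 6.03
tool_pos: [0.5319, 0.3306, 0.0866]
tcp_rot: [0.151, 3.133, 0.004]
wrist_force: [1.8, -0.8, 9.6]
width: 0.001
grip_force: 4.5
```

Emit:
{"method": "jog_arm", "body": {
  "increments": [
    [[0.06,0,0,0,0,0,-1],[0.06,0,0,0,0,0,-1],[0.06,0,0,0,0,0,-1],[0,0,0,0,0,0,-1],[0,0,0,0,0,0,-1]]
  ]
}}

```text
time: 6.45
tool_pos: [0.5268, 0.3314, 0.0867]
tcp_rot: [0.152, 3.132, 0.005]
wrist_force: [1.4, -0.6, 7.9]
width: 0.001
grip_force: 4.2
```

```bash
python3 - <<'E'
from h import *
import cv2
s=read_state();im,d=viewer.read_camera("wrist")
print(s["tool_pos"],s["wrist_force"])
cv2.imwrite("pics/w3.png",im)
E
```

```text
[0.52677862 0.33135798 0.08668311] [ 1.44597295 -0.64212993  7.92179869]
```

View pics/w3.png

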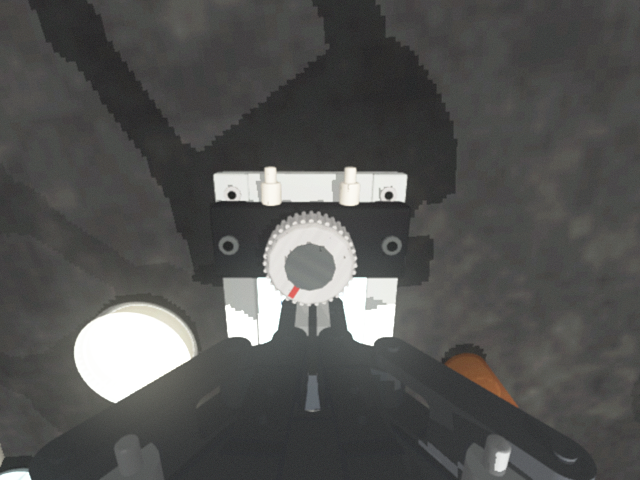

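The bridge and head are at (310,262), and the fingers at (312,310) are just short of the head. The chip's edges are hidden, so I'll lift and look.

Emit:
{"method": "jog_arm", "body": {
  "increments": [
    [[0,0,-0.5,0,0,0,-1],[-0.2,0,-0.7,0,0,0,-1],[-0.4,0,-0.8,0,0,0,-1],[-0.2,0,-0.6,0,0,0,-1],[0,0,-0.2,0,0,0,-1]]
  ]
}}

```text
time: 6.92
tool_pos: [0.5508, 0.3287, 0.1717]
tcp_rot: [0.153, 3.132, 0.005]
wrist_force: [0.5, 0.3, 0.5]
width: 0.002
grip_force: 0.0
```

Emit:
{"method": "jog_arm", "body": {
  "increments": [
    [[0,0,0,0,0,0,-1],[0,0,0,0,0,0,-1],[0,0,0,0,0,0,-1],[0,0,0,0,0,0,-1],[0,0,0,0,0,0,-1]]
  ]
}}

```text
time: 7.33
tool_pos: [0.5469, 0.3275, 0.1662]
tcp_rot: [-0.152, -3.135, 0.003]
wrist_force: [-0.4, -0.5, -0.1]
width: 0.001
grip_force: 0.0
```

```bash
python3 - <<'E'
from h import *
import cv2
s=read_state();im,d=viewer.read_camera("wrist")
print(s["tool_pos"],s["wrist_force"])
cv2.imwrite("pics/w4.png",cv2.resize(im[100:340,160:480],(800,600)))
E
```

```text
[0.54690082 0.32751287 0.16616913] [-0.42858213 -0.54569284 -0.13346826]
```

View pics/w4.png

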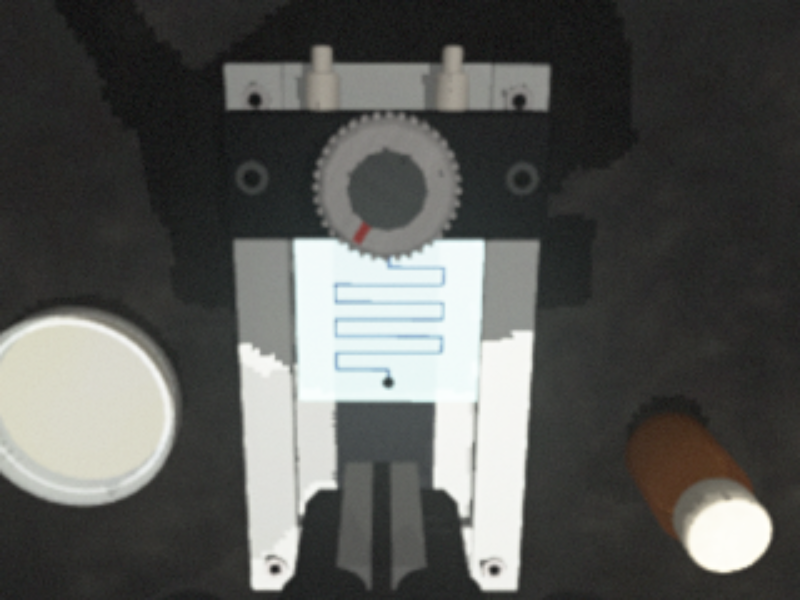

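Crop (scale 2.5, offset 160,100): the chip's far edge is at row 401 (columns 298–479), with its near part under the bridge. The plate ends are at rows 65 and 590, and the head is at (387,187).

```bash
python3 - <<'E'
from h import *
np.set_printoptions(precision=4,suppress=True)
s=read_state();print(s["tool_pos"],s["tcp_rot"])
R=lambda u,v,z:ray("wrist",(160+u/2.5,100+v/2.5),z,s)
f=(R(298,401,.014)+R(479,401,.014))/2
a=(R(225,65,.013)+R(550,65,.013))/2;b=(R(252,590,.013)+R(518,590,.013))/2
v=(b-a);L=np.linalg.norm(v);v/=L;o=(a+b)/2
print("L",L,"holder c",o,np.degrees(np.arctan2(v[1],v[0])),"chip far edge holder x",(f-o)@v)
h=R(387,187,.0505);print("head",h,o-.052*v,"line",R(361,233,.0505))
E
```

```text
[0.5472 0.3276 0.1665] [-0.1518 -3.1358  0.002 ]
L 0.15728521488366623 holder c [0.5455 0.3301 0.013 ] -5.635181035028883 chip far edge holder x 0.013786426200728497
head [0.4928 0.3351 0.0505] [0.4938 0.3353 0.013 ] line [0.5025 0.3283 0.0505]
```

The chip is home (origin at about holder x = -24 mm). Next I'll go over the screw head with the fingers open.

Emit:
{"method": "jog_arm", "body": {
  "increments": [
    [[0.36,0.016,0,0,0,0,1],[0.36,0.016,0,0,0,0,1],[0.36,0.016,0,0,0,0,1],[0.36,0.016,0,0,0,0,1],[0.36,0.016,0,0,0,0,1]]
  ]
}}

```text
time: 7.8
tool_pos: [0.493, 0.3357, 0.168]
tcp_rot: [-0.152, -3.138, 0.0]
wrist_force: [0.5, -0.5, -0.1]
width: 0.711
grip_force: 0.0
```

Emit:
{"method": "jog_arm", "body": {
  "increments": [
    [[0,0,0,0,0,0,1],[0,0,0,0,0,0,1],[0,0,0,0,0,0,1],[0,0,0,0,0,0,1],[0,0,0,0,0,0,1]]
  ]
}}

```text
time: 8.22
tool_pos: [0.4951, 0.3355, 0.1681]
tcp_rot: [0.153, 3.137, 0.0]
wrist_force: [1.0, 0.3, 0.0]
width: 1.0
grip_force: 0.0
```

```bash
python3 - <<'E'
from h import *
import cv2
s=read_state();im,d=viewer.read_camera("wrist")
print(s["tool_pos"],s["tcp_rot"],s["width"])
cv2.imwrite("pics/w5.png",im)
E
```

```text
[0.49514888 0.33552089 0.16813109] [1.52775564e-01 3.13736886e+00 3.10119695e-04] 0.9999763266091258
```

View pics/w5.png

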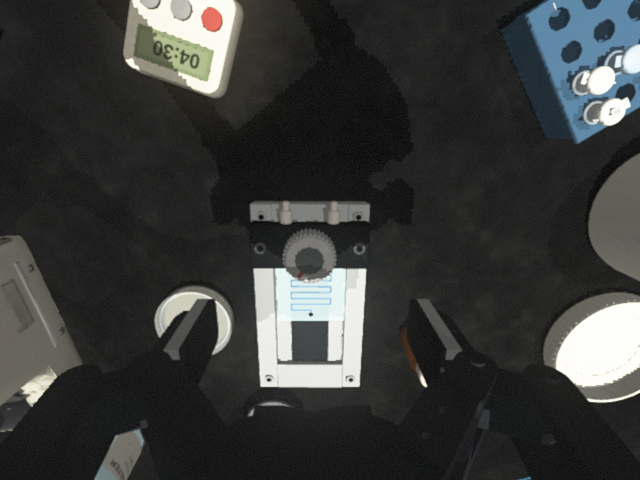

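The head's top is at (310,257), between the open fingers (inner edges near columns 215 and 412).

```bash
python3 - <<'E'
from h import *
s=read_state();h=ray("wrist",(310,257),.0505,s);print(s["tool_pos"],h)
print("tool axes delta",Ro.from_rotvec(s["tcp_rot"]).as_matrix().T@(h-s["tool_pos"]), ray("wrist",(286,203),.027,s),ray("wrist",(286,223),.02,s))
d=viewer.read_camera("wrist")[1]
p=viewer.camera_params("wrist");H=p["hand_eye"];M=Ro.from_rotvec(s["tcp_rot"]).as_matrix()
for u,v in((286,207),(286,215),(333,209),(310,206),(310,257),(265,245)):
    z=d[v,u];c=np.array([(u-p["cx"])/p["fx"]*z,(v-p["cy"])/p["fy"]*z,z]);print(u,v,M@(H[:3,:3]@c+H[:3,3])+s["tool_pos"])
E
```

```text
[0.49512326 0.3354871  0.16806344] [0.49038954 0.33561784 0.0505    ]
tool axes delta [ 0.00476647 -0.00035155  0.11756167] [0.46089299 0.32276448 0.027     ] [0.47629889 0.32035415 0.02      ]
286 207 [0.4643145  0.32209498 0.02366011]
286 215 [0.46942479 0.32156184 0.02488149]
333 209 [0.46854558 0.35289627 0.02414737]
310 206 [0.46757457 0.33765417 0.0135691 ]
310 257 [0.49052521 0.33560241 0.05016698]
265 245 [0.48805004 0.30525472 0.02775012]
```

Emit:
{"method": "jog_arm", "body": {
  "increments": [
    [[0.06,0,0.5,0,0,0,1],[0.06,0,0.5,0,0,0,1],[0,0,0.5,0,0,0,1],[0,0,0.45,0,0,0,1],[0,0,0.2,0,0,0,1]]
  ]
}}

```text
time: 8.73
tool_pos: [0.4902, 0.3351, 0.1012]
tcp_rot: [-0.153, -3.135, 0.003]
wrist_force: [-0.1, -1.2, -0.3]
width: 1.002
grip_force: 0.0
```

Emit:
{"method": "jog_arm", "body": {
  "increments": [
    [[0,0,0,0,0,0,1],[0,0,0,0,0,0,1],[0,0,0,0,0,0,1],[0,0,0,0,0,0,0],[0,0,0,0,0,0,0]]
  ],
  "force": 50
}}

```text
time: 9.15
tool_pos: [0.4917, 0.3363, 0.1045]
tcp_rot: [0.152, 3.136, 0.002]
wrist_force: [0.2, -0.5, 0.5]
width: 0.747
grip_force: 0.0
```

Now I'll close on the head (33 mm, expected width about 0.39).

Emit:
{"method": "jog_arm", "body": {
  "increments": [
    [[0,0,0,0,0,0,-1],[0,0,0,0,0,0,-1],[0,0,0,0,0,0,-1],[0,0,0,0,0,0,-1],[0,0,0,0,0,0,-1]]
  ],
  "force": 50
}}

```text
time: 9.57
tool_pos: [0.4911, 0.3344, 0.1044]
tcp_rot: [-0.151, -3.138, 0.005]
wrist_force: [-0.7, -6.8, 7.6]
width: 0.347
grip_force: 49.0
```

Emit:
{"method": "jog_arm", "body": {
  "increments": [
    [[0,0,0,0,0,0,-1],[0,0,0,0,0,0,-1],[0,0,0,0,0,0,-1],[0,0,0,0,0,0,-1],[0,0,0,0,0,0,-1]]
  ]
}}

```text
time: 9.98
tool_pos: [0.4911, 0.3344, 0.1044]
tcp_rot: [-0.151, -3.138, 0.005]
wrist_force: [-1.5, -6.4, 7.8]
width: 0.349
grip_force: 49.0
```

Emit:
{"method": "jog_arm", "body": {
  "increments": [
    [[0,0,0.003,0,0,0.8,-1],[0,0,0.003,0,0,0.8,-1],[0,0,0.003,0,0,0.8,-1],[0,0,0.003,0,0,0.8,-1],[0,0,0.003,0,0,0.8,-1]]
  ]
}}

```text
time: 10.4
tool_pos: [0.4912, 0.335, 0.104]
tcp_rot: [0.807, 3.036, -0.003]
wrist_force: [-0.9, -3.7, 6.0]
width: 0.352
grip_force: 48.9
```

```bash
python3 -c "
from h import *
s=read_state();print(s['q'],s['torque'],s['wrist_force'])"
```

```text
[ 0.55729711  0.31214154  1.94514994 -0.00196316  0.88513106 -0.4928354 ] [-0.81909498  0.24555109  0.03765293] [-0.86811652 -3.66858427  6.04071709]
```

Emit:
{"method": "jog_arm", "body": {
  "increments": [
    [[0,0,0.003,0,0,0.8,-1],[0,0,0.003,0,0,0.8,-1],[0,0,0.003,0,0,0.8,-1],[0,0,0.003,0,0,0.8,-1],[0,0,0.003,0,0,0.8,-1]]
  ]
}}

```text
time: 10.82
tool_pos: [0.4916, 0.3355, 0.1036]
tcp_rot: [1.42, 2.801, -0.0]
wrist_force: [1.3, -2.9, 4.4]
width: 0.349
grip_force: 48.9
```

Emit:
{"method": "jog_arm", "body": {
  "increments": [
    [[0,0,0.003,0,0,0.8,-1],[0,0,0.003,0,0,0.8,-1],[0,0,0.003,0,0,0.8,-1],[0,0,0.003,0,0,0.8,-1],[0,0,0.003,0,0,0.8,-1]]
  ]
}}

```text
time: 11.23
tool_pos: [0.4922, 0.3357, 0.1033]
tcp_rot: [1.971, 2.444, 0.003]
wrist_force: [1.6, -1.8, 2.4]
width: 0.352
grip_force: 49.1
```

Emit:
{"method": "jog_arm", "body": {
  "increments": [
    [[0,0,0.003,0,0,0.8,-1],[0,0,0.003,0,0,0.8,-1],[0,0,0.003,0,0,0.4,-1],[0,0,0,0,0,0,-1],[0,0,0,0,0,0,-1]]
  ]
}}

```text
time: 11.65
tool_pos: [0.4925, 0.3358, 0.103]
tcp_rot: [2.21, 2.23, 0.004]
wrist_force: [3.4, -3.7, 4.7]
width: 0.352
grip_force: 49.3
```

```bash
python3 -c "
from h import *
s=read_state();print(s['q'],s['torque'],s['wrist_force'])"
```

```text
[ 5.57218896e-01  3.14267767e-01  1.94445394e+00 -1.64558475e-03
  8.80046403e-01  5.49071429e-01] [-0.62754705 -0.50693481 -0.030118  ] [ 3.42040562 -3.66189195  4.73899874]
```

Emit:
{"method": "jog_arm", "body": {
  "increments": [
    [[0,0,0.003,0,0,0.5,-1],[0,0,0.003,0,0,0.5,-1],[0,0,0.003,0,0,0.5,-1],[0,0,0.003,0,0,0.5,-1],[0,0,0.003,0,0,0.5,-1]]
  ]
}}

```text
time: 12.07
tool_pos: [0.4929, 0.3358, 0.1028]
tcp_rot: [2.484, 1.92, 0.005]
wrist_force: [4.8, -4.6, 5.2]
width: 0.351
grip_force: 49.3
```

```bash
python3 -c "
from h import *
s=read_state();print(s['q'],s['torque'],s['wrist_force'])"
```

```text
[ 0.55706993  0.31484755  1.94426888 -0.00234242  0.87883191  0.8130437 ] [-0.72684764 -0.69183077  0.07816444] [ 4.81177422 -4.57234616  5.24204372]
```

Emit:
{"method": "jog_arm", "body": {
  "increments": [
    [[0,0,0.003,0,0,0.5,-1],[0,0,0.003,0,0,0.5,-1],[0,0,0.003,0,0,0.5,-1],[0,0,0.003,0,0,0.5,-1],[0,0,0.003,0,0,0.5,-1]]
  ]
}}

```text
time: 12.48
tool_pos: [0.4933, 0.3357, 0.1026]
tcp_rot: [2.713, 1.58, 0.007]
wrist_force: [6.1, -5.2, 5.3]
width: 0.351
grip_force: 49.4
```

```bash
python3 -c "
from h import *
s=read_state();print(s['q'],s['torque'],s['wrist_force'])"
```

```text
[ 0.55678588  0.31523755  1.94419115 -0.00301841  0.87790138  1.07483934] [-0.90034422 -0.81771447  0.0204894 ] [ 6.08541737 -5.19941787  5.31858845]
```

Turned about 114° so far with no stop yet; carrying on.

Emit:
{"method": "jog_arm", "body": {
  "increments": [
    [[0,0,0.003,0,0,0.5,-1],[0,0,0.003,0,0,0.5,-1],[0,0,0.003,0,0,0.5,-1],[0,0,0,0,0,0.3,-1],[0,0,0,0,0,0,-1]]
  ]
}}

```text
time: 12.9
tool_pos: [0.4936, 0.3355, 0.1025]
tcp_rot: [2.849, 1.319, 0.007]
wrist_force: [6.0, -5.8, 6.6]
width: 0.349
grip_force: 49.5
```

```bash
python3 -c "
from h import *
s=read_state();print(s['q'],s['torque'],s['wrist_force'])"
```

```text
[ 0.55649963  0.31538121  1.94413477 -0.00350448  0.87759954  1.26217716] [-0.98053536 -0.84943103  0.01531282] [ 6.03491832 -5.82009081  6.56926487]
```

Emit:
{"method": "jog_arm", "body": {
  "increments": [
    [[0,0,0,0,0,0.5,-1],[0,0,0,0,0,0.5,-1],[0,0,0,0,0,0.3,-1],[0,0,0,0,0,0,-1],[0,0,0,0,0,0,-1]]
  ]
}}

```text
time: 13.32
tool_pos: [0.494, 0.3356, 0.1025]
tcp_rot: [2.93, 1.127, 0.01]
wrist_force: [7.5, -5.2, 4.5]
width: 0.349
grip_force: 49.7
```

```bash
python3 -c "
from h import *
s=read_state();print(s['q'],s['torque'],s['wrist_force'])"
```

```text
[ 0.55660274  0.31565781  1.9438612  -0.00448134  0.87632532  1.39597486] [-0.94632401 -1.14822737  0.53973874] [ 7.4658101  -5.24895043  4.49361995]
```

Emit:
{"method": "jog_arm", "body": {
  "increments": [
    [[0,0,0,0,0,0.4,-1],[0,0,0,0,0,0.3,-1],[0,0,0,0,0,0,-1],[0,0,0,0,0,0,-1],[0,0,0,0,0,0,-1]]
  ]
}}

```text
time: 13.73
tool_pos: [0.4948, 0.3361, 0.1025]
tcp_rot: [2.97, 1.019, 0.014]
wrist_force: [10.2, -4.2, 1.6]
width: 0.347
grip_force: 49.9
```

```bash
python3 -c "
from h import *
s=read_state();print(s['q'],s['torque'],s['wrist_force'])"
```

```text
[ 0.55660644  0.31615137  1.94321697 -0.00466943  0.87420095  1.46905082] [-0.72665202 -1.67024426  0.6158281 ] [10.21715044 -4.1974953   1.56182162]
```

Hard stop: the moment rose from 0.02 to 0.6 N m. Now I'll release, lift and check.

Emit:
{"method": "jog_arm", "body": {
  "increments": [
    [[0,0,0,0,0,0,0.6],[0,0,0,0,0,0,0.6],[0,0,0,0,0,0,0.6],[0,0,0,0,0,0,0.6],[0,0,0,0,0,0,0.6]]
  ]
}}

```text
time: 14.15
tool_pos: [0.4903, 0.3359, 0.1002]
tcp_rot: [-2.973, -1.014, 0.002]
wrist_force: [-0.3, -1.2, -0.2]
width: 0.8
grip_force: 0.0
```

Emit:
{"method": "jog_arm", "body": {
  "increments": [
    [[0,0,-0.4,0,0,0,0.6],[0,0,-0.6,0,0,0,0.6],[0,0,-0.8,0,0,0,0.6],[0,0,-0.8,0,0,0,0.6],[0,0,-0.5,0,0,0,0.6]]
  ]
}}

```text
time: 14.57
tool_pos: [0.4918, 0.3366, 0.1972]
tcp_rot: [-2.973, -1.014, -0.005]
wrist_force: [0.9, 1.0, -0.9]
width: 0.798
grip_force: 0.0
```

Emit:
{"method": "jog_arm", "body": {
  "increments": [
    [[0,0,0,0,0,0,0.6],[0,0,0,0,0,0,0.6],[0,0,0,0,0,0,0.6],[0,0,0,0,0,0,0.6],[0,0,0,0,0,0,0.6]]
  ]
}}

```text
time: 14.98
tool_pos: [0.4901, 0.3353, 0.1919]
tcp_rot: [2.973, 1.013, -0.005]
wrist_force: [0.6, 0.5, -0.4]
width: 0.799
grip_force: 0.0
```

```bash
python3 - <<'E'
from h import *
import cv2
s=read_state();im,d=viewer.read_camera("wrist")
print(s["tool_pos"],s["tcp_rot"],s["wrist_force"])
cv2.imwrite("pics/w6.png",im)
E
```

```text
[0.49007344 0.33532997 0.1919304 ] [ 2.97291444  1.01341042 -0.00480794] [ 0.59890685  0.47186137 -0.36841469]
```

View pics/w6.png

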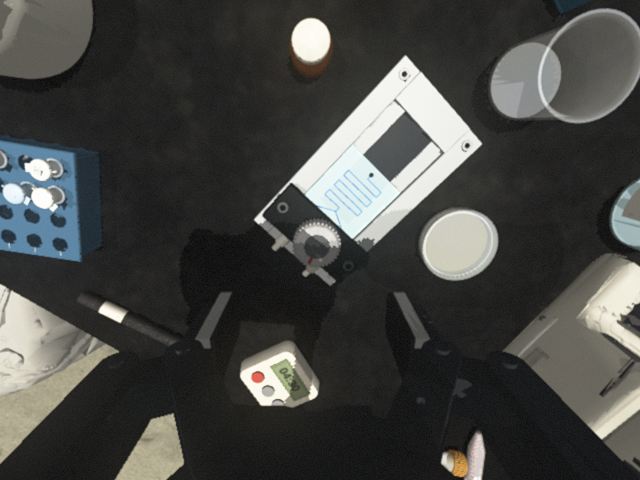

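The vial, beaker and dish are upright. The chip is under the bridge with its far edge around (367,147)–(402,187). The head is at (317,242) and its red line near (311,262).

```bash
python3 - <<'E'
from h import *
import cv2
s=read_state();R=lambda u,v,z:ray("wrist",(u,v),z,s)
im=cv2.imread("pics/w6.png").astype(int);c=im[220:290,280:350]
v,u=np.where((c[...,2]>90)&(c[...,2]>1.8*c[...,1]));print(len(u),u.mean()+280,v.mean()+220)
h=R(317,242,.048);l=R(u.mean()+280,v.mean()+220,.048)
a=lambda p:np.arctan2(p[1],p[0])
print(h,l,"turn cw",(a((.0094,-.0068))-a(l-h))%(2*np.pi))
f=(R(367,147,.014)+R(402,187,.014))/2
ax=np.array([np.cos(-.098),np.sin(-.098),0]);print("far edge holder x",(f-h)@ax-.052)
print("vial",R(310,45,.05),"dish",R(458,243,.016))
E
```

```text
0 nan nan
[0.4963208  0.33654464 0.048     ] [nan nan nan] turn cw nan
far edge holder x 0.01599340475083281
vial [0.58746934 0.41266879 0.05      ] dish [0.55465469 0.24080314 0.016     ]<stdin>:5: RuntimeWarning: Mean of empty slice.
  ret = ret.dtype.type(ret / rcount)
<stdin>:6: RuntimeWarning: Mean of empty slice.
```

One enlarged crop (my tenth view) to read the red line and the chip edge.

```bash
python3 -c "
import cv2
im=cv2.imread('pics/w6.png')
cv2.imwrite('pics/c6.png',cv2.resize(im[135:285,260:460],(800,600),interpolation=cv2.INTER_CUBIC))"
```

```text
(no output)
```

View pics/c6.png

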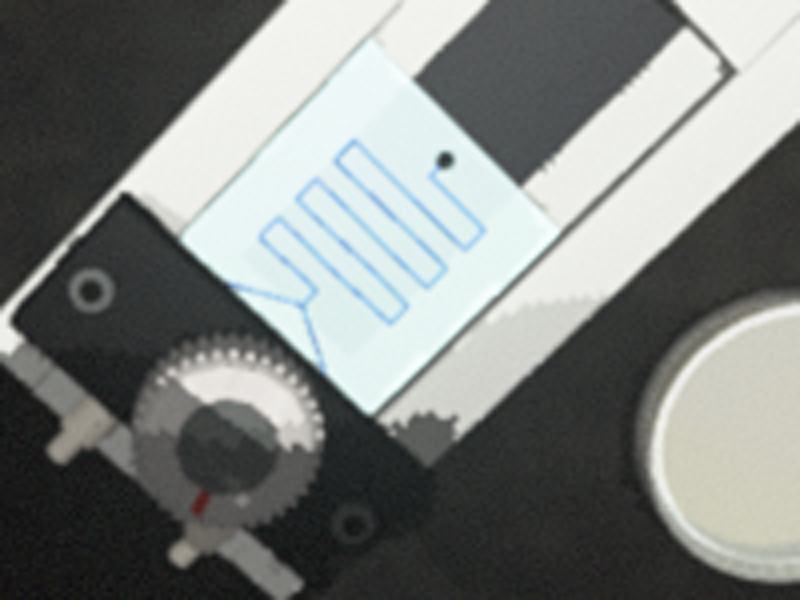

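The red line is at crop (200,502), the head centre at (228,446), and the chip's far corners at (372,38) and (560,235).

```bash
python3 - <<'E'
from h import *
s=read_state();R=lambda u,v,z:ray("wrist",(260+u/4,135+v/4),z,s)
W=lambda u,v,z:ray("wrist",(u,v),z,s)
h=R(228,446,.048);l=R(200,502,.048);a=lambda p:np.arctan2(p[1],p[0])
print(h,l,"turn cw",(a((.0094,-.0068))-a(l-h))%(2*np.pi))
f=(R(372,38,.014)+R(560,235,.014))/2;e=(W(406,55,.013)+W(482,144,.013))/2
ax=np.array([np.cos(-.098),np.sin(-.098),0]);print("far edge from plate end",79-1e3*(e-f)@ax, "from head",1e3*(f-h)@ax-52)
E
```

```text
[0.49373232 0.33452589 0.048     ] [0.48254385 0.33198298 0.048     ] turn cw 2.291848629485183
far edge from plate end 14.056981918142156 from head 13.285019800070799
```

```bash
python3 -c "
from workcell import bot
print(bot.finish_job())"
```

```text
the job is handed in; nothing more can be done
None
```

The chip is home against the stop, with its far edge at about holder x = +14 mm. The clamp screw is turned about 2.3 rad clockwise to its hard stop, the beaker, vial and dish are still standing, and the job is handed in (no verdict was returned).

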